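Slide the tall battery box home in its charging bay

TASK

Push the tall battery box across the bench into the charging bay until its leading side sits flush and square against the bay's back stop, and leave it standing there on its feet. It is heavy and tips easily, so push it low near its base; do not rock, grip or lift it, and keep your fingers off its carrying handle. Leave the other things on the bench where they are.

Things in the scene. Friction and masses are not known exactly. Their poses are not given: they have to be found in the camera images.
- battery: Grey upright battery box, loose, 1.4 to 2.2 kg, 96 mm (x) by 124 mm (y), flat sides from 5 to 150 mm up. Stands on four inset rubber feet, outer edges 34 mm from the middle in x: it tips if pushed more than about 45 mm above the bench; pushed lower it slides at 6 to 16 N. Origin: on the bench under its middle; +x side towards the bay, -x side away from it, to the robot's right; z up.
- handle: Black round-bar carrying handle fixed across the top of the battery box, 14 mm thick, 104 mm long along the box's y, reaching 190 mm above the bench. Origin: centre of the box's top, 150 mm above the bench. Not to be touched by the fingers.
- bay: Aluminium charging bay, fixed, open to the robot's right, no floor. Origin: bench point where the battery box's origin belongs when home; x points into the bay (about world +y), z up. Back stop's face at x = +48 mm, 60 mm tall. Side guides 32 mm tall: from x = 0 to the stop 136 mm apart (6 mm play each side); from x = 0 out to x = -30 mm they flare to 170 mm. The pushed side ends 18 mm outside them.
- enclosure: Bystander: open black electronics enclosure with a circuit board in it, 90 x 150 x 30 mm, loose, behind the bay's back stop. Origin: centre of its underside.
- spool: Bystander: steel-grey wire spool standing on end, 60 mm diameter, 48 mm tall, loose, beside the bay on the side away from the robot. Origin: centre of its underside.
- wrench: Bystander: steel wrench lying beside the box's way on the side away from the robot, loose. Origin: its middle, at the underside.
Things that resemble listed ones, but are neither listed nor needed, are in the scene too. Several things look just like the battery: the one meant starts farthest from the robot's base.

How it is judged:
At the end, for the whole second after the job is handed in: The battery box stands upright and at rest on the bench between the bay's guides, its leading side within 6 mm of the back stop and within 0.08 rad of square to it, its middle within 12 mm of the bay's centre line (x of battery in the frame of bay between -0.006 and 0.006 m and y of battery in the frame of bay between -0.012 and 0.012 m and angle between the x axis of battery and the x axis of bay, either way round below 0.08 rad and angle between battery's own z axis and vertical below 0.05 rad and height (world z) of battery below 0.006 m and linear speed of battery below 0.01 m/s); the robot touches nothing.
It fails at once if the battery box rocks or tips by more than 0.15 rad (angle between battery's own z axis and vertical above 0.15 rad).
It fails at once if the battery box is lifted off the bench by more than 12 mm (height (world z) of battery above 0.012 m).
It fails at once if the fingers touch the carrying handle (more than 0.5 N) (contact force between the fingers and handle above 0.5 N).
It fails at once if the enclosure, spool or wrench is shifted by more than 20 mm (distance of any of enclosure, spool, wrench from where it was at the start of the episode above 0.02 m).
It also fails if it takes over 61 s, if anything falls off the work surface, if the arm or the gripper's body presses on something with over 40 N, if the wrist force passes 120 N, or if a joint passes its speed limit or range.

ROBOT

A 7-joint arm with a two-finger parallel gripper is mounted at the origin on the work surface. World frame = base frame: x ahead of the robot, y to its left, z up, the work surface at z = 0. Lengths are in m, angles in rad, forces in N, time in s.
With the tool pointing down it reaches from about 0.4 to 0.85 m from the base axis. Payload 10.4 kg.
Tool frame: the origin (TCP) lies between the finger pads; the fingertips stand 14 mm ahead of it and the grasp point (between the pads) lies 5 mm behind it; z points along the fingers, y is the direction in which the jaws open and shut (so a half turn about z gives the same grasp; the last joint's range is limited). The gripper opens to 87 mm and grips with 3 to 60 N. Pads are 19 mm wide; open, the fingers measure 117 mm over their backs; the gripper's body (75 mm by 190 mm) begins 51 mm behind the grasp point.
Start: joints at [-1.235, 0.332, -0.065, 1.46, 0.022, 1.35, -0.088], TCP at [0.219, 0.585, 0.237] pointing down, gripper open.
Joint ranges: [-2.6, 2.6], [-0.5, 2.12], [-1.47, 1.34], [0.16, 2.42], [-1.27, 4.41], [0.06, 2.06], [-2.6, 2.6]. Speed limits (rad/s): [2.22, 2.22, 2.79, 2.79, 3.14, 3.14, 3.14].

INTERFACE

Orientations are given as a unit quaternion [x, y, z, w].
In Python, from bench import readout, camera, calibration, order gives the robot as it stands.
- The arm moves only by the tool apply_moves, never from a script. Its argument "deltas" is a list of rows, each an object with "translation": the shift along the world's x, y, z in m, a list of three; "turn": the turn, a rotation vector about the world's x, y, z in rad, a list of three; "hand": the finger opening in m, from 0 to 0.087. A call has 1 to 5 rows; each row shifts and turns the pose as measured when the row begins; what a row does not reach is not made up. A row lasts 1/10 s, in which the tool goes at most 50 mm and 8.59 degrees, less where a joint would pass 70% of its speed; a pose out of reach is approached as far as the arm can. A call with a gripper value outside its range is refused whole. The fingers move at their own pace and stop on an object; "newtons" is the grip in N (left out, the last holds). Time passes only in rows, so rows that do not move let the fingers close. It gives the time, the measured TCP pose, the force and the opening at its end, in the units of the state.
- readout.read_state(): the state, without advancing time (a new reading comes with each control period).
- camera(name): name is "scene" or "top" or "wrist"; returns the picture (420x560x3 uint8, red, green, blue); there is no depth.
- calibration(name): a dict with "fx", "fy", "cx", "cy" (pixels), "extrinsics" (4x4, takes a point from world to camera coordinates). Camera axes: x right, y down, z forward; pixel columns grow to the right and rows downward; lengths in m; the calibration is good to about 2 mm. The wrist camera is an equidistant fisheye: a pixel r from the principal point sees the ray r / f radians off the axis. A picture is of the moment at which its call begins: read the wrist's pose just before it. calibration takes no time and is no camera call; for the wrist camera it gives the pose at the moment of the call.
- order.close_job(): hands the job in, once; it reports no verdict.
The state is a dict: "time": time; "joint_positions": joint angles; "joint_vel": joint speeds; "joint_torque": joint torques, N m; "ee_pos": TCP position; "eef_rot": TCP orientation; "ft_force": force on the tool from outside, world axes, zero at the start; "torque": the same for the moment, N m; "width": finger opening in m.
Only numpy, scipy, OpenCV 4.12 (cv2) and the standard library are available. Lean on these libraries where they do the work, as an engineer would, in place of code of your own. Each camera call takes 0.05 s, during which the arm holds its last target. There are 200 camera calls.

## Working session

There is one attempt and no reset: what is moved stays moved. The work goes in short steps, Python scripts to look and compute and a tool call to move; the robot and the scene stay as the last step left them, time stands still between calls to the robot, and variables do not carry over. Pictures are saved under pics/ and viewed, about 8 in all and at most 12, crops included, and the job is handed in when it is done.

Besides the shell and the picture viewer there is one more tool, called after "Call:" as name(argument=value, ...) on one line, values as JSON. apply_moves: Moves the arm, as the interface text tells. Its arguments: {"type":"object","properties":{"deltas":{"type":"array","items":{"type":"object","properties":{"translation":{"type":"array","items":{"type":"number"}},"turn":{"type":"array","items":{"type":"number"}},"hand":{"type":"number"}}}},"newtons":{"type":"number"}},"required":["deltas"]}

```bash
mkdir -p pics
cat > h.py <<'E'
import numpy as np,cv2,json
from bench import readout,camera,calibration,order
def save(n,f):
    im=camera(n); cv2.imwrite('pics/'+f,im[:,:,::-1]); return im
def ray(n,u,v):
    c=calibration(n);E=np.array(c['extrinsics']);R=E[:3,:3];t=E[:3,3]
    d=R.T@np.array([(u-c['cx'])/c['fx'],(v-c['cy'])/c['fy'],1]);return -R.T@t,d
def onz(n,u,v,z):
    o,d=ray(n,u,v);return o+d*(z-o[2])/d[2]
def proj(n,p):
    c=calibration(n);E=np.array(c['extrinsics']);q=E[:3,:3]@np.array(p)+E[:3,3]
    return q[0]/q[2]*c['fx']+c['cx'],q[1]/q[2]*c['fy']+c['cy']
E
python3 - <<'E'
from h import *
a=save('top','t1.png');b=save('scene','s1.png')
for n in('top','scene'):
    c=calibration(n);E=np.array(c['extrinsics']);print(n,c['fx'],c['cx'],c['cy'],(-E[:3,:3].T@E[:3,3]).round(3),E[:3,:3].round(2).tolist())
print(readout.read_state())
E
```

```text
top 449.48957996664916 280.90751381312293 204.45071205579998 [0.448 0.083 1.118] [[-0.0, -1.0, -0.02], [-1.0, 0.0, -0.06], [0.06, 0.02, -1.0]]
scene 534.6246050715346 281.64110111972093 212.4729239878314 [ 1.201 -0.072  0.885] [[0.26, 0.97, -0.02], [0.72, -0.2, -0.66], [-0.64, 0.16, -0.75]]
{'time': 0.1, 'joint_positions': array([-1.23460133,  0.33281861, -0.06466215,  1.46086157,  0.02158088,
        1.34989607, -0.08848497]), 'joint_vel': array([-8.87665131e-04, -1.70143809e-03, -5.73053295e-04, -2.31905253e-03,
       -9.91335211e-04,  6.97714076e-04, -2.22249076e-05]), 'joint_torque': array([ 1.00921388e-03, -6.24533987e+01,  2.46021064e-02, -3.90719783e+01,
       -6.13882206e-02,  3.66321404e-02,  8.79807340e-05]), 'ee_pos': array([0.21936834, 0.58488441, 0.23582516]), 'eef_rot': array([ 1.78439512e-01,  9.83950672e-01, -6.38404296e-04, -8.94407622e-05]), 'ft_force': array([ 0.20632336,  0.00355178, -0.4301956 ]), 'torque': array([ 0.0394997 , -0.00442316, -0.00310357]), 'width': 0.08704855485297504}
```

View pics/t1.png

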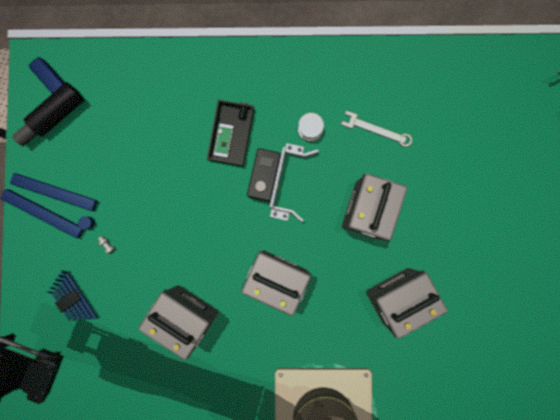

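View pics/s1.png

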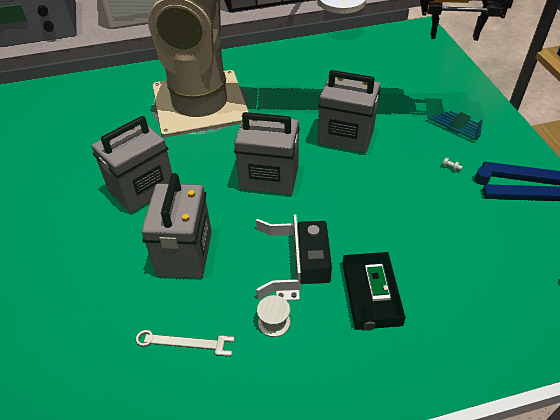

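The top view shows the target box (farthest from the base) at about (378,208) and the bay at (275,180), open to image right (world -y). The wrench is at (378,130), the spool at (311,127), and the other lookalike boxes lie nearer the robot.

Run:
```python
import cv2,numpy as np
a=cv2.imread('pics/t1.png')
c=a[120:250,240:420];c=cv2.resize(c,None,fx=4.4,fy=4.4,interpolation=cv2.INTER_CUBIC)
for k in range(0,180,20):cv2.putText(c,str(240+k),(int(k*4.4),10),0,.35,(0,255,255));cv2.line(c,(int(k*4.4),12),(int(k*4.4),18),(0,255,255))
for k in range(10,130,20):cv2.putText(c,str(120+k),(0,int(k*4.4)),0,.35,(0,255,255))
cv2.imwrite('pics/t1c.png',c)
s=cv2.imread('pics/s1.png')[170:350,130:350];s=cv2.resize(s,None,fx=3.3,fy=3.3,interpolation=cv2.INTER_CUBIC)
for k in range(0,220,20):cv2.putText(s,str(130+k),(int(k*3.3),10),0,.35,(0,255,255))
for k in range(10,180,20):cv2.putText(s,str(170+k),(0,int(k*3.3)),0,.35,(0,255,255))
cv2.imwrite('pics/s1c.png',s)
```

```text
(no output)
```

View pics/t1c.png

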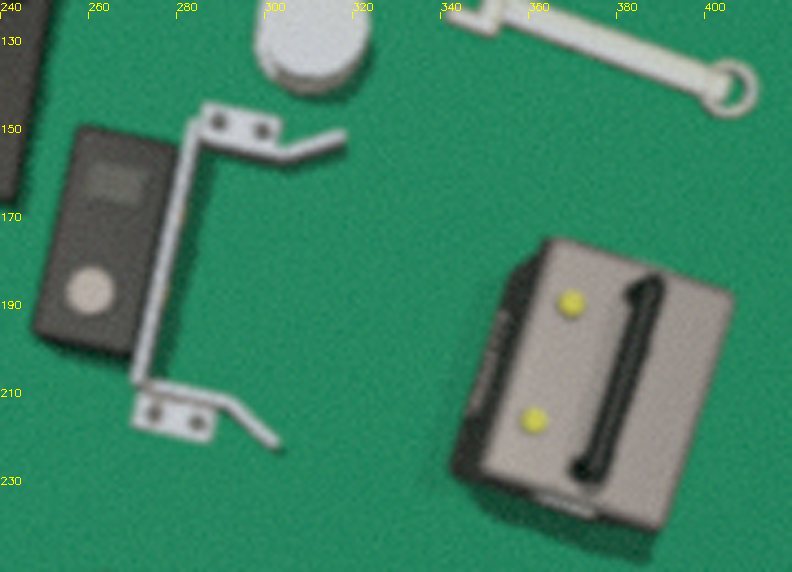

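View pics/s1c.png

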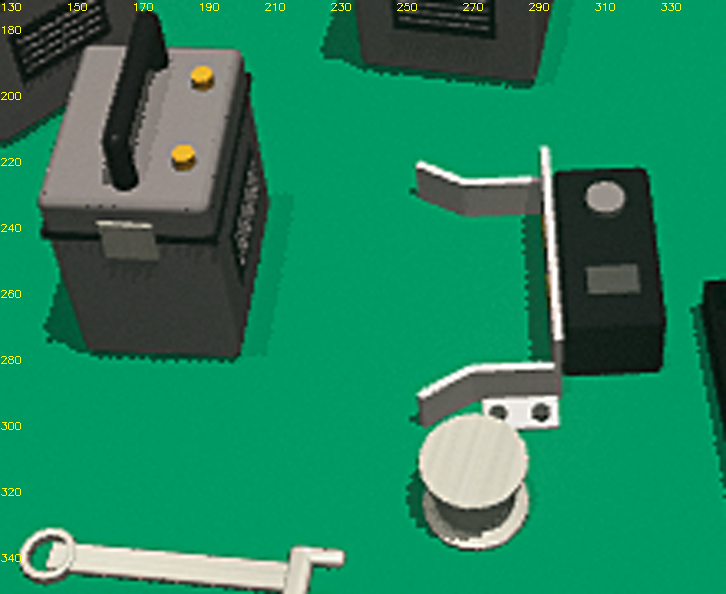

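```bash
cat > m.py <<'E'
from h import *
def T(X,Y,z): return onz('top',(X+.5)/4.4-.5+240,(Y+.5)/4.4-.5+120,z)[:2]
def S(X,Y,z): return onz('scene',(X+.5)/3.3-.5+130,(Y+.5)/3.3-.5+170,z)[:2]
P=lambda *a:print(*[np.array(x).round(4).tolist() for x in a])
ang=lambda a,b:np.degrees(np.arctan2(*(np.array(b)-a)[::-1]))
b=np.array([T(548,237,.15),T(735,295,.15),T(660,528,.15),T(482,470,.15)])
print('box top',b.round(4).tolist(),b.mean(0),[np.linalg.norm(b[i]-b[i-1]).round(4) for i in range(4)],[ang(b[i],b[i-1]).round(1) for i in range(4)])
b2=np.array([S(82,48,.15),S(243,50,.15),S(210,212,.15),S(40,205,.15)])
print('box scene',b2.round(4).tolist(),b2.mean(0),[np.linalg.norm(b2[i]-b2[i-1]).round(4) for i in range(4)],[ang(b2[i],b2[i-1]).round(1) for i in range(4)])
for n,F,p in(('top',T,[(206,130),(147,382),(283,161),(232,398),(345,135),(283,447)]),('scene',S,[(550,150),(562,338),(460,184),(475,366),(418,162),(419,391)])):
    q=[F(*p[i],.06 if i<2 else .032) for i in range(6)]
    print(n);P(*q);print('stop ang',ang(q[1],q[0]),np.linalg.norm(q[0]-q[1]),'kink',ang(q[3],q[2]),np.linalg.norm(q[2]-q[3]),(q[2]+q[3])/2,'flare',ang(q[5],q[4]),np.linalg.norm(q[4]-q[5]),(q[4]+q[5])/2, 'stopmid',(q[0]+q[1])/2)
E
python3 m.py
```

```text
box top [[0.5729, -0.0818], [0.544, -0.1726], [0.4304, -0.1342], [0.4588, -0.0482]] [ 0.50154222 -0.10918081] [np.float64(0.119), np.float64(0.0953), np.float64(0.1199), np.float64(0.0906)] [np.float64(163.6), np.float64(72.3), np.float64(-18.7), np.float64(-108.3)]
box scene [[0.4349, -0.1366], [0.4625, -0.0458], [0.5785, -0.0828], [0.5486, -0.171]] [ 0.50613624 -0.1090573 ] [np.float64(0.1188), np.float64(0.0949), np.float64(0.1218), np.float64(0.0932)] [np.float64(-16.9), np.float64(-106.9), np.float64(162.3), np.float64(71.3)]
top
[0.6434, 0.0862] [0.5073, 0.1182] [0.6311, 0.0438] [0.4999, 0.0725] [0.6454, 0.0094] [0.4729, 0.0446]
stop ang -13.244140806142887 0.13982889933682946 kink -12.349559469087092 0.13424198840064644 [0.56549397 0.05811081] flare -11.541654135656108 0.17600744523631026 [0.55916645 0.02700628] stopmid [0.57537859 0.10220903]
scene
[0.5104, 0.1271] [0.6482, 0.0949] [0.4989, 0.0714] [0.6348, 0.0465] [0.4738, 0.05] [0.6428, 0.0113]
stop ang 166.82568291681463 0.1415559400734296 kink 169.61091378733903 0.1381985950501056 [0.56682816 0.05895818] flare 167.09463184423038 0.17339866309283605 [0.5582917  0.03066103] stopmid [0.57931372 0.11098334]
```

Run:
```python
from h import *
a=cv2.imread('pics/t1.png');hsv=cv2.cvtColor(a,cv2.COLOR_BGR2HSV)
# light warm-grey lid faces
m=((hsv[...,1]<75)&(hsv[...,2]>95)).astype(np.uint8)
m=cv2.morphologyEx(m,cv2.MORPH_CLOSE,np.ones((9,9)));m[:140]=0
m=cv2.morphologyEx(m,cv2.MORPH_OPEN,np.ones((15,15)))
for c in cv2.findContours(m,0,2)[0]:
    if 1000<cv2.contourArea(c)<5000:
        p=cv2.boxPoints(cv2.minAreaRect(c));q=np.array([onz('top',*x,.15)[:2] for x in p]);print(p.mean(0),q.round(3).tolist(),q.mean(0).round(4),np.linalg.norm(q-np.roll(q,1,0),axis=1).round(4))
```

```text
[322.99997 393.49997] [[0.161, 0.111], [0.161, -0.091], [0.057, -0.089], [0.056, 0.112]] [0.1085 0.0108] [0.1049 0.2021 0.1045 0.2007]
[173.6923  326.46152] [[0.243, 0.406], [0.321, 0.355], [0.251, 0.248], [0.174, 0.3]] [0.2471 0.3274] [0.1266 0.0935 0.1271 0.093 ]
[411.  305.5] [[0.347, -0.114], [0.347, -0.241], [0.236, -0.239], [0.236, -0.113]] [ 0.2914 -0.1769] [0.1111 0.127  0.1109 0.1261]
[276.3759  282.08893] [[0.32, 0.188], [0.414, 0.145], [0.361, 0.028], [0.268, 0.072]] [0.3407 0.1083] [0.1276 0.103  0.1282 0.1024]
[374.53088 206.53827] [[0.457, -0.032], [0.579, -0.071], [0.545, -0.174], [0.425, -0.134]] [ 0.5016 -0.103 ] [0.1073 0.1274 0.108  0.127 ]
```

Call:
apply_moves(deltas=[{"translation": [0.03,-0.02,0.03],"turn": [0,0,-0.12],"hand": 0.087},{"translation": [0.04,-0.02,0.02],"turn": [0,0,-0.14],"hand": 0.087},{"translation": [0.04,-0.03,0.01],"turn": [0,0,-0.14],"hand": 0.087},{"translation": [0.035,-0.035,0],"turn": [0,0,-0.14],"hand": 0.087},{"translation": [0.035,-0.035,0],"turn": [0,0,-0.14],"hand": 0.087}])

```text
time: 0.6
ee_pos: [0.3946, 0.445, 0.2944]
eef_rot: [0.499, 0.866, -0.002, -0.004]
ft_force: [1.2, 0.6, 0.1]
width: 0.087
```

Call:
apply_moves(deltas=[{"translation": [0.02,-0.045,0],"turn": [0,0,-0.139],"hand": 0.075},{"translation": [0.02,-0.045,0],"turn": [0,0,-0.139],"hand": 0.075},{"translation": [0.02,-0.045,0],"turn": [0,0,-0.139],"hand": 0.075},{"translation": [0.015,-0.047,0],"turn": [0,0,-0.139],"hand": 0.075},{"translation": [0.01,-0.049,0],"turn": [0,0,-0.139],"hand": 0.075}])

```text
time: 1.1
ee_pos: [0.4814, 0.2112, 0.2923]
eef_rot: [0.775, 0.632, -0.002, -0.004]
ft_force: [-0.2, 0.5, -1.1]
width: 0.0752
```

Call:
apply_moves(deltas=[{"translation": [0,-0.05,0],"turn": [0,0,-0.139],"hand": 0.075},{"translation": [0,-0.05,0],"turn": [0,0,0],"hand": 0.075},{"translation": [0,-0.05,0],"turn": [0,0,0],"hand": 0.075},{"translation": [0,-0.05,0],"turn": [0,0,0],"hand": 0.075},{"translation": [0,-0.05,0],"turn": [0,0,0],"hand": 0.075}])

```text
time: 1.6
ee_pos: [0.4799, -0.0386, 0.2909]
eef_rot: [0.821, 0.571, -0.002, -0.005]
ft_force: [1.2, -0.7, -0.4]
width: 0.0752
```

Call:
apply_moves(deltas=[{"translation": [0,-0.05,0],"turn": [0,0,0],"hand": 0.075},{"translation": [0,-0.05,0],"turn": [0,0,0],"hand": 0.075},{"translation": [0,-0.05,0],"turn": [0,0,0],"hand": 0.075},{"translation": [0,-0.04,0],"turn": [0,0,0],"hand": 0.075},{"translation": [0,0,0],"turn": [0,0,0],"hand": 0.075}])

```text
time: 2.1
ee_pos: [0.4754, -0.2371, 0.291]
eef_rot: [0.823, 0.568, -0.002, -0.004]
ft_force: [0.8, 0.8, 0.6]
width: 0.0752
```

Call:
apply_moves(deltas=[{"translation": [0,0,0],"turn": [0,0,0.054],"hand": 0.075},{"translation": [0,0,0],"turn": [0.133,-0.0425,0],"hand": 0.075},{"translation": [0,0,0],"turn": [0.133,-0.0425,0],"hand": 0.075},{"translation": [0,0,0],"turn": [0.133,-0.0425,0],"hand": 0.075},{"translation": [0,0,0],"turn": [0.133,-0.0425,0],"hand": 0.075}])

```text
time: 2.6
ee_pos: [0.4789, -0.232, 0.2925]
eef_rot: [0.769, 0.572, 0.23, -0.169]
ft_force: [0.6, 1.1, -0.5]
width: 0.0748
```

Call:
apply_moves(deltas=[{"translation": [0,0,0],"turn": [0.133,-0.0425,0],"hand": 0.075},{"translation": [0,0,0],"turn": [0,0,0],"hand": 0.075}])

```text
time: 2.8
ee_pos: [0.4775, -0.2342, 0.2905]
eef_rot: [0.751, 0.556, 0.287, -0.211]
ft_force: [-0.1, -0.0, -0.6]
width: 0.0754
```

```bash
cat >> h.py <<'E'
from scipy.spatial.transform import Rotation as Ro
def tool():
    s=readout.read_state();R=Ro.from_quat(s['eef_rot']).as_matrix();p=np.array(s['ee_pos'])
    y=R[:,1];print('t',s['time'],'tcp',p.round(4),'tip',(p+.014*R[:,2]).round(4),'z',R[:,2].round(3),'jaw heading-90',np.degrees(np.arctan2(y[0],-y[1])).round(2),'jaw tiltz',y[2].round(3),'F',np.round(s['ft_force'],1),'q',np.round(s['joint_positions'],2))
E
python3 -c "
from h import *
tool()"
```

```text
t 2.8 tcp [ 0.4775 -0.2342  0.2905] tip [ 0.4803 -0.2253  0.2801] z [ 0.197  0.635 -0.747] jaw heading-90 72.9 jaw tiltz 0.003 F [-0.1 -0.  -0.6] q [ 0.12  0.39  0.82  1.59 -0.85  1.77  0.71]
```

Call:
apply_moves(deltas=[{"translation": [-0.002,0,-0.05],"turn": [0,0,0],"hand": 0.075},{"translation": [-0.003,0,-0.05],"turn": [0,0,0],"hand": 0.075},{"translation": [0,0,-0.05],"turn": [0,0,0],"hand": 0.075},{"translation": [0,0,-0.05],"turn": [0,0,0],"hand": 0.075},{"translation": [0,0,-0.03],"turn": [0,0,0],"hand": 0.075}])

```text
time: 3.3
ee_pos: [0.475, -0.2322, 0.0621]
eef_rot: [0.75, 0.561, 0.282, -0.205]
ft_force: [0.7, 1.1, -0.1]
width: 0.0751
```

```bash
python3 -c "
from h import *
tool();save('top','t2.png');b=save('scene','s2.png')
a=cv2.imread('pics/t2.png')[100:310,320:520];a=cv2.resize(a,None,fx=2,fy=2);b=b[130:340,40:340,::-1];b=cv2.resize(b,None,fx=1.33*1.0,fy=2)
cv2.imwrite('pics/c2.png',np.hstack([a,b]))"
```

```text
t 3.3 tcp [ 0.475  -0.2322  0.0621] tip [ 0.4778 -0.2234  0.0515] z [ 0.193  0.625 -0.756] jaw heading-90 73.43 jaw tiltz 0.009 F [ 0.7  1.1 -0.1] q [ 0.2   0.67  0.71  1.77 -0.99  1.49  1.04]
```

View pics/c2.png

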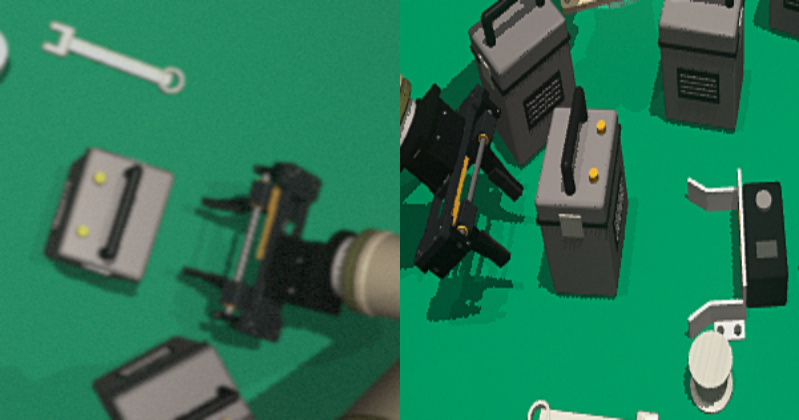

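The tool sits behind the box, tilted, with both fingers facing its -x side and clear of the neighbouring box. Next I lower it and approach.

Call:
apply_moves(deltas=[{"translation": [0,0,-0.017],"turn": [0,0,-0.01],"hand": 0.075},{"translation": [0,0,-0.016],"turn": [0,0,0],"hand": 0.075},{"translation": [0.004,0.014,0],"turn": [0,0,0],"hand": 0.075},{"translation": [0.004,0.014,0],"turn": [0,0,0],"hand": 0.075},{"translation": [0.004,0.014,0],"turn": [0,0,0],"hand": 0.075}])

```text
time: 3.9
ee_pos: [0.4903, -0.1882, 0.0326]
eef_rot: [0.753, 0.559, 0.283, -0.202]
ft_force: [1.1, 0.8, 0.1]
width: 0.0748
```

```bash
python3 -c "
from h import *
tool()"
```

```text
t 3.9 tcp [ 0.4903 -0.1882  0.0326] tip [ 0.4931 -0.1796  0.022 ] z [ 0.2    0.62  -0.758] jaw heading-90 72.98 jaw tiltz 0.012 F [1.1 0.8 0.1] q [ 0.14  0.67  0.68  1.84 -1.04  1.4   1.03]
```

Call:
apply_moves(deltas=[{"translation": [-0.004,0.002,-0.004],"turn": [0,0,-0.01],"hand": 0.075},{"translation": [0.001,0.005,0],"turn": [0,0,0],"hand": 0.075},{"translation": [0.001,0.005,0],"turn": [0,0,0],"hand": 0.075},{"translation": [0.001,0.004,0],"turn": [0,0,0],"hand": 0.075}])

```text
time: 4.3
ee_pos: [0.4904, -0.1731, 0.0301]
eef_rot: [0.756, 0.556, 0.283, -0.196]
ft_force: [-6.1, -13.3, 2.6]
width: 0.0751
```

```bash
cat >> h.py <<'E'
BO=np.array([.566,.059]);BH=77.
def box(fn,guess=(.504,-.109)):
    a=save('top',fn)[:,:,::-1];hsv=cv2.cvtColor(np.ascontiguousarray(a),cv2.COLOR_BGR2HSV)
    u,v=proj('top',[*guess,.15])
    m=((hsv[...,1]<80)&(hsv[...,2]>95)).astype(np.uint8)
    w=np.zeros_like(m);cv2.circle(w,(int(u),int(v)),48,1,-1);m&=w
    m=cv2.morphologyEx(m,cv2.MORPH_OPEN,np.ones((3,3)))
    n,l,st,_=cv2.connectedComponentsWithStats(m);ks=[k for k in range(1,n) if st[k,4]>250]
    m=np.isin(l,ks).astype(np.uint8)
    m=cv2.morphologyEx(cv2.copyMakeBorder(m,0,0,0,0,0),cv2.MORPH_CLOSE,np.ones((13,13)))
    m=cv2.morphologyEx(m,cv2.MORPH_OPEN,np.ones((15,15)))
    c=max(cv2.findContours(m,0,2)[0],key=cv2.contourArea)
    q=np.array([onz('top',*x,.15)[:2] for x in c[:,0].astype(float)])
    r=cv2.minAreaRect((q*1000).astype(np.float32));cen=np.array(r[0])/1000;p=cv2.boxPoints(r)
    e=[p[1]-p[0],p[2]-p[1]];L=max(e,key=np.linalg.norm);h=(np.degrees(np.arctan2(L[1],L[0]))%180)-90
    d=cen-BO;t=np.radians(BH);f=np.array([np.cos(t),np.sin(t)]);l=np.array([-f[1],f[0]])
    print('box',cen.round(4),'size',np.round(r[1],1),'heading',round(h,2),'bay x,y(mm)',round(1000*d@f,1),round(1000*d@l,1));return cen,h
E
python3 -c "
from h import *
tool();box('t3.png')"
```

```text
t 4.3 tcp [ 0.4904 -0.1731  0.0301] tip [ 0.4933 -0.1645  0.0194] z [ 0.21   0.612 -0.762] jaw heading-90 72.24 jaw tiltz 0.018 F [ -6.1 -13.3   2.6] q [ 0.11  0.64  0.68  1.88 -1.05  1.36  1.02]
box [ 0.4999 -0.1077] size [ 94.8 127.9] heading 72.49 bay x,y(mm) -177.3 26.9
```

The box lies 25 mm to the left of the bay axis, not the right: I had that sign backwards. The steering is therefore slightly right first, then left. I'll back off and re-centre the fingers on the face.

Call:
apply_moves(deltas=[{"translation": [-0.003,-0.008,0],"turn": [0,0,0],"hand": 0.075},{"translation": [-0.009,0.003,-0.002],"turn": [0,-0.018,0],"hand": 0.075},{"translation": [-0.001,0,0],"turn": [0,0,0],"hand": 0.075}])

```text
time: 4.65
ee_pos: [0.477, -0.1798, 0.0287]
eef_rot: [0.754, 0.557, 0.29, -0.19]
ft_force: [0.2, -0.7, 0.6]
width: 0.0753
```

```bash
sed -i 's/BO=np.array(.*/BO=np.array([.565,.0565]);BH=77./' h.py; python3 -c "
from h import *
tool();box('t4.png')"
```

```text
t 4.65 tcp [ 0.477  -0.1798  0.0287] tip [ 0.4802 -0.1712  0.0181] z [ 0.226  0.61  -0.759] jaw heading-90 72.14 jaw tiltz 0.037 F [ 0.2 -0.7  0.6] q [ 0.13  0.63  0.68  1.91 -1.05  1.36  1.07]
box [ 0.5    -0.1077] size [ 95. 128.] heading 72.72 bay x,y(mm) -174.7 26.4
```

```bash
cat > plan.py <<'E'
from h import *
# x,y(mm bay), heading rel bay deg ; segments (len, end angle)
def plan(x,y,th,segs,off,step=6):
    off=np.array(off);r=[]
    def tcp(x,y,th):
        R=lambda a:np.array([[np.cos(a),-np.sin(a)],[np.sin(a),np.cos(a)]])
        return BO+R(np.radians(BH))@(np.array([x,y])/1000+R(np.radians(th))@off)
    p=tcp(x,y,th);print('start tcp',p.round(4))
    for L,e in segs:
        n=round(L/step);d=(e-th)/n
        for i in range(n):
            a=np.radians(th+d/2);x+=L/n*np.cos(a);y+=L/n*np.sin(a);th+=d;q=tcp(x,y,th)
            print((q-p).round(4).tolist(),'yaw',np.radians(d).round(4),'-> box',round(x,1),round(y,1),round(th,1),'tcp',q.round(4).tolist());p=q
E
python3 -c "
from plan import *
plan(-176,25,-4.5,[(42,-11),(72,-11),(60,0)],(-.064,.002))"
```

```text
start tcp [ 0.4799 -0.1698]
[0.0009, 0.0061] yaw -0.0162 -> box -170.0 24.5 -5.4 tcp [0.4808, -0.1637]
[0.001, 0.006] yaw -0.0162 -> box -164.1 23.9 -6.4 tcp [0.4817, -0.1577]
[0.0011, 0.006] yaw -0.0162 -> box -158.1 23.2 -7.3 tcp [0.4828, -0.1517]
[0.0012, 0.006] yaw -0.0162 -> box -152.2 22.3 -8.2 tcp [0.484, -0.1457]
[0.0013, 0.006] yaw -0.0162 -> box -146.2 21.4 -9.1 tcp [0.4852, -0.1397]
[0.0014, 0.006] yaw -0.0162 -> box -140.3 20.4 -10.1 tcp [0.4866, -0.1337]
[0.0015, 0.0059] yaw -0.0162 -> box -134.4 19.3 -11.0 tcp [0.4881, -0.1278]
[0.0024, 0.0055] yaw 0.0 -> box -128.5 18.2 -11.0 tcp [0.4905, -0.1223]
[0.0024, 0.0055] yaw 0.0 -> box -122.6 17.0 -11.0 tcp [0.4929, -0.1168]
[0.0024, 0.0055] yaw 0.0 -> box -116.7 15.9 -11.0 tcp [0.4954, -0.1113]
[0.0024, 0.0055] yaw 0.0 -> box -110.8 14.8 -11.0 tcp [0.4978, -0.1058]
[0.0024, 0.0055] yaw 0.0 -> box -105.0 13.6 -11.0 tcp [0.5003, -0.1004]
[0.0024, 0.0055] yaw 0.0 -> box -99.1 12.5 -11.0 tcp [0.5027, -0.0949]
[0.0024, 0.0055] yaw 0.0 -> box -93.2 11.3 -11.0 tcp [0.5051, -0.0894]
[0.0024, 0.0055] yaw 0.0 -> box -87.3 10.2 -11.0 t
[... 312 characters left out ...]
 yaw 0.0192 -> box -57.8 4.5 -9.9 tcp [0.5208, -0.057]
[0.0034, 0.005] yaw 0.0192 -> box -51.9 3.5 -8.8 tcp [0.5243, -0.052]
[0.0033, 0.0051] yaw 0.0192 -> box -46.0 2.7 -7.7 tcp [0.5276, -0.0469]
[0.0032, 0.0052] yaw 0.0192 -> box -40.0 1.9 -6.6 tcp [0.5308, -0.0417]
[0.0031, 0.0052] yaw 0.0192 -> box -34.0 1.3 -5.5 tcp [0.5339, -0.0364]
[0.003, 0.0053] yaw 0.0192 -> box -28.1 0.8 -4.4 tcp [0.5369, -0.0312]
[0.0029, 0.0053] yaw 0.0192 -> box -22.1 0.4 -3.3 tcp [0.5398, -0.0258]
[0.0028, 0.0054] yaw 0.0192 -> box -16.1 0.1 -2.2 tcp [0.5426, -0.0204]
[0.0027, 0.0055] yaw 0.0192 -> box -10.1 -0.1 -1.1 tcp [0.5453, -0.0149]
[0.0026, 0.0055] yaw 0.0192 -> box -4.1 -0.1 -0.0 tcp [0.5479, -0.0094]
```

Call:
apply_moves(deltas=[{"translation": [0.002,0.005,0],"turn": [0.011,0.035,0],"hand": 0.075},{"translation": [0.002,0.005,0],"turn": [0,0,0],"hand": 0.075}])

```text
time: 4.9
ee_pos: [0.4823, -0.1709, 0.0295]
eef_rot: [0.759, 0.552, 0.28, -0.204]
ft_force: [-1.2, -3.0, 0.5]
width: 0.0751
```

Call:
apply_moves(deltas=[{"translation": [0.0005,0.005,-0.001],"turn": [0,0,-0.014],"hand": 0.075},{"translation": [0.0005,0.005,0],"turn": [0,0,-0.014],"hand": 0.075},{"translation": [0.0005,0.005,0],"turn": [0,0,-0.014],"hand": 0.075},{"translation": [0.0005,0.005,0],"turn": [0,0,-0.014],"hand": 0.075},{"translation": [0.0005,0.005,0],"turn": [0,0,-0.014],"hand": 0.075}])

```text
time: 5.4
ee_pos: [0.4822, -0.1614, 0.0296]
eef_rot: [0.784, 0.523, 0.282, -0.182]
ft_force: [-7.7, -12.9, 7.0]
width: 0.075
```

```bash
python3 -c "
from h import *
tool();box('t5.png',(.505,-.09))"
```

```text
t 5.4 tcp [ 0.4822 -0.1614  0.0296] tip [ 0.4858 -0.1533  0.0187] z [ 0.252  0.58  -0.775] jaw heading-90 67.2 jaw tiltz 0.01 F [ -7.7 -12.9   7. ] q [ 0.06  0.59  0.7   1.97 -1.08  1.29  0.97]
box [ 0.5046 -0.1   ] size [ 94.6 127.4] heading 68.92 bay x,y(mm) -166.1 23.6
```

Call:
apply_moves(deltas=[{"translation": [0.0025,0.0075,0],"turn": [0,0,-0.008],"hand": 0.075},{"translation": [0.003,0.0075,0],"turn": [0,0,-0.008],"hand": 0.075},{"translation": [0.003,0.0075,0],"turn": [0,0,0],"hand": 0.075},{"translation": [0.003,0.0075,0],"turn": [0,0,0],"hand": 0.075},{"translation": [0.003,0.0075,0],"turn": [0,0,0],"hand": 0.075}])

```text
time: 5.95
ee_pos: [0.4922, -0.1409, 0.0296]
eef_rot: [0.796, 0.511, 0.279, -0.167]
ft_force: [-8.6, -13.2, 6.9]
width: 0.0747
```

```bash
python3 -c "
from h import *
tool();box('t6.png',(.515,-.08))"
```

```text
t 5.95 tcp [ 0.4922 -0.1409  0.0296] tip [ 0.496  -0.1332  0.0186] z [ 0.273  0.55  -0.789] jaw heading-90 65.02 jaw tiltz 0.019 F [ -8.6 -13.2   6.9] q [-0.    0.54  0.7   2.01 -1.1   1.22  0.92]
box [ 0.5171 -0.0804] size [ 93.8 127.2] heading 65.21 bay x,y(mm) -144.2 15.9
```

Call:
apply_moves(deltas=[{"translation": [0.0037,0.007,0],"turn": [0.01,-0.005,0.014],"hand": 0.075},{"translation": [0.0037,0.007,0],"turn": [0.01,-0.005,0.014],"hand": 0.075},{"translation": [0.0037,0.007,0],"turn": [0.01,-0.005,0.014],"hand": 0.075},{"translation": [0.0037,0.007,0],"turn": [0.01,-0.005,0.014],"hand": 0.075},{"translation": [0.0037,0.007,0],"turn": [0.01,-0.005,0.014],"hand": 0.075}])

```text
time: 6.5
ee_pos: [0.5081, -0.1199, 0.0285]
eef_rot: [0.776, 0.53, 0.291, -0.179]
ft_force: [-6.9, -11.5, 3.1]
width: 0.0751
```

```bash
python3 -c "
from h import *
tool();box('t7.png',(.525,-.06))"
```

```text
t 6.5 tcp [ 0.5081 -0.1199  0.0285] tip [ 0.5118 -0.1117  0.0178] z [ 0.262  0.587 -0.766] jaw heading-90 68.04 jaw tiltz 0.031 F [ -6.9 -11.5   3.1] q [ 0.    0.57  0.67  1.98 -1.13  1.24  0.95]
box [ 0.5296 -0.0582] size [ 94.3 128.4] heading 68.31 bay x,y(mm) -119.7 8.7
```

Call:
apply_moves(deltas=[{"translation": [0.0035,0.0071,0],"turn": [0.008,0.003,0.015],"hand": 0.075},{"translation": [0.0035,0.0071,0],"turn": [0.008,0.003,0.015],"hand": 0.075},{"translation": [0.0035,0.0071,0],"turn": [0.008,0.003,0.015],"hand": 0.075},{"translation": [0.0033,0.0072,0],"turn": [0.008,0.003,0.015],"hand": 0.075},{"translation": [0.0033,0.0072,0],"turn": [0.008,0.003,0.015],"hand": 0.075}])

```text
time: 7.05
ee_pos: [0.5233, -0.1016, 0.028]
eef_rot: [0.761, 0.548, 0.285, -0.198]
ft_force: [-7.6, -13.1, 4.0]
width: 0.0748
```

```bash
python3 -c "
from h import *
tool();box('t8.png',(.54,-.036))"
```

```text
t 7.05 tcp [ 0.5233 -0.1016  0.028 ] tip [ 0.5263 -0.093   0.0174] z [ 0.217  0.613 -0.76 ] jaw heading-90 71.31 jaw tiltz 0.012 F [ -7.6 -13.1   4. ] q [-0.01  0.6   0.64  1.93 -1.11  1.27  0.93]
box [ 0.5412 -0.0389] size [ 94.5 126.9] heading 71.23 bay x,y(mm) -98.3 1.7
```

Call:
apply_moves(deltas=[{"translation": [0.0018,0.0083,0],"turn": [0.003,0.003,0.01],"hand": 0.075},{"translation": [0.0018,0.0083,0],"turn": [0.003,0.003,0.01],"hand": 0.075},{"translation": [0.0018,0.0083,0],"turn": [0.003,0.003,0.01],"hand": 0.075},{"translation": [0.0017,0.0083,0],"turn": [0.003,0.003,0.01],"hand": 0.075}])

```text
time: 7.5
ee_pos: [0.5316, -0.0839, 0.0282]
eef_rot: [0.756, 0.558, 0.277, -0.199]
ft_force: [-5.0, -13.0, 4.4]
width: 0.0751
```

```bash
python3 -c "
from h import *
tool();box('t9.png',(.547,-.016))"
```

```text
t 7.5 tcp [ 0.5316 -0.0839  0.0282] tip [ 0.5343 -0.0754  0.0174] z [ 0.198  0.61  -0.767] jaw heading-90 72.64 jaw tiltz 0.009 F [ -5.  -13.    4.4] q [-0.05  0.6   0.63  1.93 -1.11  1.25  0.9 ]
box [ 0.5487 -0.021 ] size [ 95.1 126.2] heading 73.21 bay x,y(mm) -79.2 -1.6
```

Call:
apply_moves(deltas=[{"translation": [0.0007,0.0087,0],"turn": [0.003,0.002,0.011],"hand": 0.075},{"translation": [0.0007,0.0087,0],"turn": [0.003,0.002,0.011],"hand": 0.075},{"translation": [0.0006,0.0087,0],"turn": [0.003,0.002,0.011],"hand": 0.075},{"translation": [0.0006,0.0087,0],"turn": [0.003,0.002,0.011],"hand": 0.075}])

```text
time: 7.95
ee_pos: [0.5369, -0.0646, 0.0284]
eef_rot: [0.751, 0.569, 0.271, -0.198]
ft_force: [-2.5, -12.6, 2.6]
width: 0.0752
```

```bash
python3 -c "
from h import *
tool();box('t10.png',(.553,-.002));b=save('scene','s10.png')
a=cv2.imread('pics/t10.png')[110:240,240:400];a=cv2.resize(a,None,fx=2.5,fy=3,interpolation=2);b=b[160:310,150:350,::-1];b=cv2.resize(b,(400,390),interpolation=2)
cv2.imwrite('pics/c10.png',np.hstack([a,b]))"
```

```text
t 7.95 tcp [ 0.5369 -0.0646  0.0284] tip [ 0.5395 -0.0562  0.0175] z [ 0.182  0.606 -0.775] jaw heading-90 74.09 jaw tiltz 0.012 F [ -2.5 -12.6   2.6] q [-0.09  0.59  0.63  1.93 -1.1   1.23  0.89]
box [ 0.5532 -0.0007] size [101.6 129.5] heading 80.02 bay x,y(mm) -58.4 -1.3
```

View pics/c10.png

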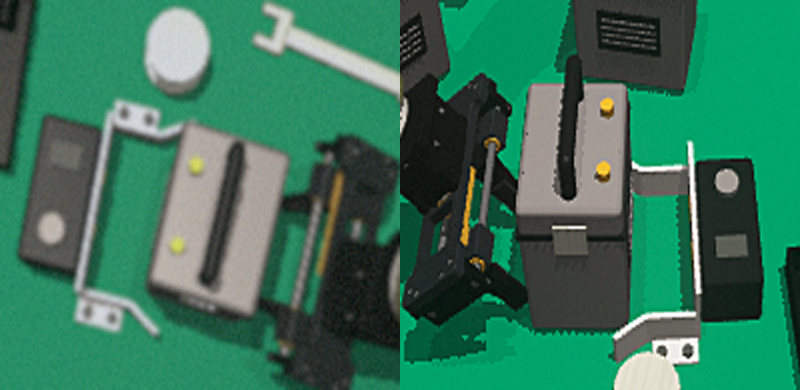

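The lid mask is now touching the flare, so I measure the lid corners by eye instead: crop (187,123), (290,155), (252,316), (148,286) in the top view, and (530,85), (630,85), (630,213), (517,213) in the scene view.

Run:
```python
from h import *
T=np.array([onz('top',x/2.5+240-.3,y/3+110-.3,.15)[:2] for x,y in[(187,123),(290,155),(252,316),(148,286)]])
S=np.array([onz('scene',(x-400)/2+150-.3,y/2.6+160-.3,.15)[:2] for x,y in[(530,85),(630,85),(630,213),(517,213)]])
t=np.radians(77);f=np.array([np.cos(t),np.sin(t)]);l=np.array([-f[1],f[0]])
for n,q,B in(('top',T,[.5653,.0566]),('scene',S,[.5665,.0600])):
    d=q.mean(0)-B;print(n,q.mean(0),'bay',d@f,d@l,[np.degrees(np.arctan2(*(q[i]-q[i-1])[::-1])).round(1) for i in range(4)],np.linalg.norm(q-np.roll(q,1,0),axis=1))
```

```text
top [ 0.55274851 -0.00234849] bay -0.06026111753174491 -0.0010307293387771845 [np.float64(-16.3), np.float64(-105.0), np.float64(163.7), np.float64(76.3)] [0.12290145 0.09200372 0.12094008 0.09189355]
scene [0.5589759  0.00259415] bay -0.05762709827919613 -0.005582249455875486 [np.float64(164.4), np.float64(74.1), np.float64(-13.7), np.float64(-105.7)] [0.11895854 0.09514361 0.11875251 0.0991871 ]
```

Call:
apply_moves(deltas=[{"translation": [0.0007,0.0087,0],"turn": [0.002,0.002,0.011],"hand": 0.075},{"translation": [0.0007,0.0087,0],"turn": [0.002,0.002,0.011],"hand": 0.075},{"translation": [0.0007,0.0087,0],"turn": [0.002,0.002,0.011],"hand": 0.075},{"translation": [0.0007,0.0087,0],"turn": [0.002,0.002,0.008],"hand": 0.075},{"translation": [0.0007,0.0087,0],"turn": [0.002,0.002,0.008],"hand": 0.075}])

```text
time: 8.55
ee_pos: [0.5436, -0.041, 0.0286]
eef_rot: [0.745, 0.581, 0.264, -0.194]
ft_force: [-3.8, -14.0, 4.5]
width: 0.0751
```

```bash
cat >> h.py <<'E'
def handle(fn,guess):  # dark handle bar on lid (z~.183), long axis gives heading
    a=save('top',fn);u,v=proj('top',[*guess,.18]);g=a.max(2)
    m=(g<75).astype(np.uint8);w=np.zeros_like(m);cv2.circle(w,(int(u),int(v)),20,1,-1)
    n,l,st,ce=cv2.connectedComponentsWithStats(m)
    k=max(range(1,n),key=lambda k:((l==k)&(w>0)).sum());c=cv2.findContours((l==k).astype(np.uint8),0,2)[0][0]
    q=np.array([onz('top',*x,.183)[:2] for x in c[:,0].astype(float)]);r=cv2.minAreaRect((q*1000).astype(np.float32));p=cv2.boxPoints(r)
    L=max([p[1]-p[0],p[2]-p[1]],key=np.linalg.norm);cen=np.array(r[0])/1000
    d=cen-BO;t=np.radians(BH);f=np.array([np.cos(t),np.sin(t)]);l_=np.array([-f[1],f[0]])
    print('handle',cen.round(4),np.round(r[1],1),'heading',round((np.degrees(np.arctan2(L[1],L[0]))%180)-90,2),'bay',(1000*d@f).round(1),(1000*d@l_).round(1))
E
python3 -c "
from h import *
tool();handle('t11.png',(.558,.024))"
```

```text
t 8.55 tcp [ 0.5436 -0.041   0.0286] tip [ 0.546  -0.0326  0.0176] z [ 0.168  0.596 -0.786] jaw heading-90 75.51 jaw tiltz 0.017 F [ -3.8 -14.    4.5] q [-0.14  0.57  0.62  1.94 -1.09  1.2   0.86]
handle [0.5582 0.0212] [ 12.7 102.4] heading 75.63 bay -35.9 -1.4
```

Call:
apply_moves(deltas=[{"translation": [0.001,0.0086,0],"turn": [0.004,0.002,0.008],"hand": 0.075},{"translation": [0.001,0.0086,0],"turn": [0.004,0.002,0.008],"hand": 0.075},{"translation": [0.001,0.0086,0],"turn": [0.004,0.002,0.006],"hand": 0.075},{"translation": [0.001,0.0086,0],"turn": [0.004,0.002,0.006],"hand": 0.075},{"translation": [0.001,0.0086,0],"turn": [0.004,0.002,0.006],"hand": 0.075}])

```text
time: 9.1
ee_pos: [0.5511, -0.0172, 0.0287]
eef_rot: [0.743, 0.585, 0.26, -0.194]
ft_force: [-4.9, -14.9, 6.0]
width: 0.0752
```

```bash
python3 -c "
from h import *
tool();handle('t12.png',(.56,.045))"
```

```text
t 9.1 tcp [ 0.5511 -0.0172  0.0287] tip [ 0.5533 -0.0089  0.0176] z [ 0.16   0.592 -0.79 ] jaw heading-90 76.15 jaw tiltz 0.017 F [ -4.9 -14.9   6. ] q [-0.18  0.56  0.61  1.94 -1.1   1.17  0.83]
handle [0.5648 0.0448] [ 12.2 102.4] heading 75.75 bay -11.4 -2.5
```

Call:
apply_moves(deltas=[{"translation": [0.001,0.007,0],"turn": [0.003,0.002,0.008],"hand": 0.075},{"translation": [0.001,0.007,0],"turn": [0.003,0.002,0.008],"hand": 0.075},{"translation": [0.001,0.006,0],"turn": [0.003,0.002,0.006],"hand": 0.075}])

```text
time: 9.45
ee_pos: [0.555, -0.0081, 0.0287]
eef_rot: [0.741, 0.59, 0.257, -0.194]
ft_force: [-6.2, -14.7, 6.6]
width: 0.0749
```

```bash
python3 -c "
from h import *
tool();handle('t13.png',(.565,.052))"
```

```text
t 9.45 tcp [ 0.555  -0.0081  0.0287] tip [5.571e-01 1.000e-04 1.760e-02] z [ 0.152  0.589 -0.793] jaw heading-90 76.7 jaw tiltz 0.016 F [ -6.2 -14.7   6.6] q [-0.19  0.56  0.6   1.93 -1.1   1.16  0.82]
handle [0.5682 0.0537] [ 12.5 103.5] heading 76.81 bay -2.0 -3.7
```

Call:
apply_moves(deltas=[{"translation": [0.001,0.006,0],"turn": [0,0.002,0.004],"hand": 0.075},{"translation": [0.001,0.006,0],"turn": [0,0.002,0],"hand": 0.075}])

```text
time: 9.7
ee_pos: [0.5566, -0.005, 0.0286]
eef_rot: [0.744, 0.589, 0.253, -0.19]
ft_force: [-14.3, -24.1, 15.1]
width: 0.0752
```

```bash
python3 -c "
from h import *
tool();handle('t14.png',(.567,.056))"
```

```text
t 9.7 tcp [ 0.5566 -0.005   0.0286] tip [0.5587 0.0032 0.0174] z [ 0.153  0.58  -0.8  ] jaw heading-90 76.47 jaw tiltz 0.016 F [-14.3 -24.1  15.1] q [-0.21  0.55  0.6   1.94 -1.09  1.15  0.8 ]
handle [0.5687 0.057 ] [ 12.5 103.1] heading 76.65 bay 1.4 -3.5
```

Call:
apply_moves(deltas=[{"translation": [0,0.007,0],"turn": [0,0,0.003],"hand": 0.075},{"translation": [-0.001,-0.004,0],"turn": [0,0,0],"hand": 0.075},{"translation": [-0.004,-0.016,0],"turn": [0,0,0],"hand": 0.075},{"translation": [-0.008,-0.033,0.002],"turn": [0,0,0],"hand": 0.075},{"translation": [-0.008,-0.033,0.005],"turn": [0,0,0],"hand": 0.075}])

```text
time: 10.25
ee_pos: [0.5351, -0.0904, 0.0366]
eef_rot: [0.743, 0.591, 0.252, -0.187]
ft_force: [1.0, -0.9, 0.2]
width: 0.0751
```

```bash
python3 -c "
from h import *
tool();handle('t15.png',(.567,.056));b=save('scene','s15.png')
a=cv2.imread('pics/t15.png')[120:230,240:350];a=cv2.resize(a,(396,396),interpolation=2);b=b[160:310,190:340,::-1];b=cv2.resize(b,(396,396),interpolation=2)
cv2.imwrite('pics/c15.png',np.hstack([a,b]))"
```

```text
t 10.25 tcp [ 0.5351 -0.0904  0.0366] tip [ 0.5373 -0.0823  0.0254] z [ 0.154  0.576 -0.803] jaw heading-90 76.63 jaw tiltz 0.021 F [ 1.  -0.9  0.2] q [-0.08  0.58  0.65  1.89 -1.03  1.25  0.89]
handle [0.5692 0.0568] [ 12.4 102. ] heading 76.54 bay 1.3 -4.0
```

View pics/c15.png

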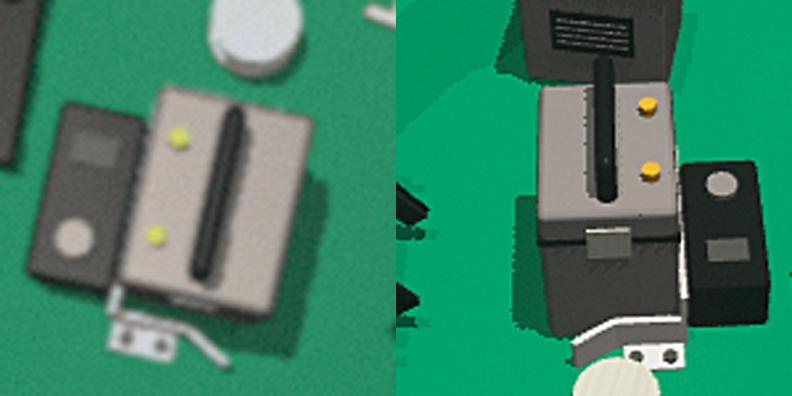

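The box is home against the stop and between the guides, and the fingers are clear. The spool is still at about (311,128) in the top view.

Call:
apply_moves(deltas=[{"translation": [-0.002,-0.01,0.01],"turn": [0,0,0],"hand": 0.075},{"translation": [0,0,0],"turn": [0,0,0],"hand": 0.075},{"translation": [0,0,0],"turn": [0,0,0],"hand": 0.075}])

```text
time: 10.65
ee_pos: [0.5327, -0.1063, 0.0477]
eef_rot: [0.745, 0.589, 0.253, -0.184]
ft_force: [-0.4, 0.5, 0.3]
width: 0.0749
```

```bash
python3 -c "
from h import *
tool();handle('t16.png',(.567,.056));print(order.close_job())"
```

```text
t 10.65 tcp [ 0.5327 -0.1063  0.0477] tip [ 0.535  -0.0983  0.0365] z [ 0.159  0.572 -0.804] jaw heading-90 76.2 jaw tiltz 0.023 F [-0.4  0.5  0.3] q [-0.07  0.57  0.67  1.88 -1.02  1.28  0.89]
handle [0.5693 0.0571] [ 12.2 101.9] heading 77.25 bay 1.5 -4.1
the job is handed in; nothing more can be done
None
```

I pushed the farthest battery box into the bay with two tilted fingertips touching its side about 24 mm above the bench, pressed it against the back stop, then backed the fingers off. I handed the job in at 10.65 s; no verdict is reported.

**Last checks:**
- **Contact with the stop:** the force on the tool rose from about 17 N while sliding to about 32 N when the box met the stop.
- **Position:** the top camera puts the box at bay x = +1.5 mm and y = -4.1 mm, inside the 6 mm and 12 mm limits. The two cameras differed by a few mm earlier (about 5 mm at worst, in sideways position). The +1.5 mm would put the box inside the stop, so it is measurement error.
- **Angle:** the box's heading read 76.5 to 77.3° against about 77° for the bay, within about 0.5°.
- **Standing and clear:** the box looks upright on its feet, and the force on the tool is about zero, so the robot touches nothing.
- **Bystanders:** the spool shows no visible shift in the last picture. I did not measure the wrench or the enclosure again, though the tool never went near them.

**Correction on the way:** I first had the box on the wrong side of the bay's centre line. I fixed that after the first light touch, before the main push.

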